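Put the hand planes back in their fitted trays

ROBOT

A 6-joint arm with a two-finger parallel gripper is mounted at the origin on the work surface. World frame = base frame: x ahead of the robot, y to its left, z up, the work surface at z = 0. Lengths are in m, angles in rad, forces in N, time in s.
With the tool pointing down it reaches from about 0.375 to 0.9 m from the base axis. Payload 3.1 kg.
Tool frame: the origin (TCP) lies midway between the tips of the shut fingers; the grasp point (between the pads) lies 19 mm behind it; z points along the fingers, y is the line along which they close (so a half turn about z gives the same grasp; the last joint's range is limited). The gripper opens to 87 mm and grips with 3 to 60 N. Pads are 19 mm wide; open, the fingers measure 117 mm over their backs; the gripper's body (75 mm by 190 mm) begins 51 mm behind the grasp point.
Start: joints at [0.941, 0.527, 1.433, -0, 1.181, -0.178], TCP at [0.273, 0.562, 0.223] pointing down, gripper open.
Joint ranges: [-3.08, 3.08], [-0.75, 2.2], [0.22, 2.44], [-1.43, 4.57], [0, 2.65], [-2.85, 2.85]. Speed limits (rad/s): [2.79, 2.79, 3.14, 3.14, 3.14, 3.14].

INTERFACE

Orientations are given as a unit quaternion [x, y, z, w].
In Python, from rig import status, imaging, order gives the robot as it stands.
- The arm moves only by the tool arm_command, never from a script. Its argument "deltas" is one flat list of numbers, 5 for each row, row after row: the opening, from -1 (shut) to 1 (fully open), so that 0 is half open, then the shift along the tool's x, y, z in m, then the turn about the tool's z in rad. In form: [gripper, tx, ty, tz, roll, gripper, tx, ty, tz, roll, ...]. A call has 1 to 12 rows; each row shifts and turns the commanded pose from where the row before left it, along the tool's axes as they then stand; what a row does not reach is not made up. A row lasts 1/8 s, in which the tool goes at most 62.5 mm and 10.7 degrees, less where a joint would pass 70% of its speed; a pose out of reach is approached as far as the arm can. A call with a gripper value outside its range is refused whole. The fingers move at their own pace and stop on an object; "newtons" is the grip in N (left out, the last holds). Time passes only in rows, so rows that do not move let the fingers close. It gives the time, the measured TCP pose, the force, the opening and the grip force at its end, in the units of the state.
- status.get_obs(): the state, without advancing time (a new reading comes with each control period).
- imaging.camera(name): name is "scene" or "top"; returns (picture, depth): 480x640x3 uint8, red, green, blue; 480x640 float32, m along the optical axis (not along the pixel's ray), 0 where there is no reading.
- imaging.camera_params(name): a dict with "intrinsics" (3x3 intrinsics, pixels), "k1" (the pictures are not rectified: a ray, as slopes to the right and down, at radius r is drawn at 1 + k1 r^2 times it, then the intrinsics apply), "camera_from_world" (4x4, takes a point from world to camera coordinates). Camera axes: x right, y up, looking along -z (the intrinsics and any distortion apply to the point x, -y, -z); pixel columns grow to the right and rows downward; lengths in m; the calibration is good to about 2 mm. A picture is of the moment at which its call begins. camera_params takes no time and is no camera call.
- order.hand_in(): hands the job in; it is judged then, once.
The state is a dict: "time": time; "q": joint angles; "joint_velocities": joint speeds; "joint_torque": joint torques, N m; "position": TCP position; "tool_rot": TCP orientation; "ft_force": force on the tool from outside, world axes, zero at the start; "moment": the same for the moment, N m; "grip_width": finger opening in m; "grip_force": force on a finger pad.
Only numpy, scipy, OpenCV 4.12 (cv2) and the standard library are available. Lean on these libraries where they do the work, as an engineer would, in place of code of your own. Each camera call takes 0.05 s, during which the arm holds its last target. There are 200 camera calls.

TASK

The glue-up is trimmed: put the four hand planes away. Set each one, sole down, into the fitted tray whose recess was cut for it, so that it sits right down on the recess floor; lower them in without dropping or tipping them, and leave the jar and the glue bottle standing.

Things in the scene. Friction and masses are not known exactly. Their poses are not given: they have to be found in the camera images.
- block_plane_c (a point): block plane: grey iron, sole 140 x 45 mm (long x wide), 50 mm tall, rounded cap on top, small brass knob near one end. Its flanks are 45 mm apart, flat and upright up to 34 mm above the sole over the middle 90 mm of its length: grasp across them. Point: its centre, 25 mm above the sole; x along its length, y across, z up. 0.3-0.75 kg.
- shoulder_plane_c (a point): shoulder plane: the long, narrow, tall one. Grey iron, sole 140 x 22 mm, 60 mm tall at the middle (26 mm at the ends), dark wood on its top. Flat flanks 22 mm apart: grasp across them at the middle. Point: its centre, 30 mm above the sole; x along its length, y across, z up. 0.3-0.75 kg.
- bullnose_plane_c (a point): bullnose plane: the short one. Grey iron, sole 95 x 28 mm, 50 mm tall, flat flanks 28 mm apart, up to 46 mm above the sole over the middle 50 mm of its length: grasp across them at the middle. Point: its centre, 25 mm above the sole; x along its length, y across, z up. 0.3-0.75 kg.
- router_plane_c (a point): router plane: iron base 120 x 64 x 8 mm, two round dark wood knobs (26 mm across, 44 mm high, 45 mm either side of the centre along x), between them an iron post, 30 mm along x, 20 mm across, up to 58 mm above the sole, brass wheel on top (63 mm in all): grasp the post across its 20 mm. Point: its centre, 32 mm above the sole; x along its length, y across, z up. 0.3-0.75 kg.
- tray_shoulder: fitted tray of the shoulder plane: pine board 180 x 96 mm, 16 mm high, fixed to the bench, with a rectangular dark-floored recess 152 x 34 mm (6 mm to spare on each side) at its centre; recess floor 8 mm above the bench, rim 8 mm above that floor. At mid-length both long rims have a 60 mm gap for fingers. Origin: centre of the underside; x along the recess's length, y across, z up.
- tray_bullnose: fitted tray of the bullnose plane: pine board 180 x 96 mm, 16 mm high, fixed to the bench, with a rectangular dark-floored recess 107 x 40 mm (6 mm to spare on each side) at its centre; recess floor 8 mm above the bench, rim 8 mm above that floor. At mid-length both long rims have a 60 mm gap for fingers. Origin: centre of the underside; x along the recess's length, y across, z up.
- tray_block: fitted tray of the block plane: pine board 180 x 96 mm, 16 mm high, fixed to the bench, with a rectangular dark-floored recess 152 x 57 mm (6 mm to spare on each side) at its centre; recess floor 8 mm above the bench, rim 8 mm above that floor. At mid-length both long rims have a 60 mm gap for fingers. Origin: centre of the underside; x along the recess's length, y across, z up.
- tray_router: fitted tray of the router plane: pine board 180 x 96 mm, 16 mm high, fixed to the bench, with a rectangular dark-floored recess 132 x 76 mm (6 mm to spare on each side) at its centre; recess floor 8 mm above the bench, rim 8 mm above that floor. At mid-length both long rims have a 60 mm gap for fingers. Origin: centre of the underside; x along the recess's length, y across, z up.
- jar: round screw-top jar, 42 mm across, 72 mm tall, standing loose between the trays; a bystander. Origin: centre of its underside, z up.
- glue: round glue bottle, 40 mm across, 115 mm tall, standing loose between the planes; a bystander. Origin: centre of its underside, z up.
Mind the look-alikes: they are no part of the job. Leave any purple look-alike of the part that bears shoulder_plane_c alone. What is shaped like the part that bears block_plane_c but blue is not meant.

How it is judged:
By the outcome, as a careful person would: the job done as asked, in the order asked, and still so for the second after the job is handed in, with the robot touching nothing.
It also fails if it takes over 112 s, if anything falls off the work surface, if the arm or the gripper's body presses on something with over 40 N, if the wrist force passes 120 N, or if a joint passes its speed limit or range.

## Working session

There is one attempt and no reset: what is moved stays moved. The work goes in short steps, Python scripts to look and compute and a tool call to move; the robot and the scene stay as the last step left them, time stands still between calls to the robot, and variables do not carry over. Pictures are saved under pics/ and viewed, at most 14 in all, crops included, and the job is handed in when it is done.

Besides the shell and the picture viewer there is one more tool, called as name(argument=value, ...) on one line, values as JSON. arm_command: Moves the arm, as the interface text tells. Its arguments: {"type":"object","properties":{"deltas":{"type":"array"},"newtons":{"type":"number"}},"required":["deltas"]}

```bash
mkdir -p pics; ls; python3 - <<'E'
from rig import status, imaging
import cv2,numpy as np
print(status.get_obs())
for n in("scene","top"):
    p,d=imaging.camera(n); cv2.imwrite(f"pics/{n}0.png",p[...,::-1]); np.savez(f"{n}0.npz",p=p,d=d); print(imaging.camera_params(n))
E
```

```text
pics
{'time': 0.0, 'q': array([ 9.40528346e-01,  5.28463478e-01,  1.43388270e+00, -4.78518592e-05,
        1.18136461e+00, -1.78493774e-01]), 'joint_velocities': array([-1.39257326e-03,  6.29626614e-05, -7.77894692e-04, -2.26330153e-04,
       -1.68945665e-03,  4.58401852e-04]), 'joint_torque': array([-1.60091059e-05, -4.40025187e+01, -1.76596588e+01,  6.34339848e-02,
        5.80392906e-02, -1.50020733e-04]), 'position': array([0.27240522, 0.56171722, 0.2215795 ]), 'tool_rot': array([ 2.23962016e-01,  9.74597298e-01, -9.82356246e-04, -3.96350026e-04]), 'ft_force': array([ 0.68080814, -0.19627962,  0.24400771]), 'moment': array([ 0.01723859, -0.00737229,  0.00514166]), 'grip_force': 0.0, 'grip_width': 0.0864669633075194}
{'intrinsics': array([[450.73108377,   0.        , 322.11950062],
       [  0.        , 450.73108377, 239.42284796],
       [  0.        ,   0.        ,   1.        ]]), 'k1': -0.023457015989475447, 'camera_from_world': array([[ 0.17094577,  0.98527483, -0.00332552, -0.08473427],
       [-0.81347181,  0.14304059,  0.56374019,  0.34069935],
       [ 0.5559147 , -0.09366379,  0.82594548, -1.25590256],
       [ 0.        ,  0.        ,  0.        ,  1.        ]])}
{'intrinsics': array([[483.42653841,   0.        , 320.95995675],
       [  0.        , 483.42653841, 241.11112917],
       [  0.        ,   0.        ,   1.        ]]), 'k1': -0.060712434732740996, 'camera_from_world': array([[-3.44061406e-04, -9.99951280e-01,  9.86504931e-03,
        -1.22571359e-02],
       [ 9.83226851e-01,  1.46097819e-03,  1.82380986e-01,
        -4.64482731e-01],
       [-1.82386513e-01,  9.76233163e-03,  9.83178446e-01,
        -8.67209036e-01],
       [ 0.00000000e+00,  0.00000000e+00,  0.00000000e+00,
         1.00000000e+00]])}
```

View pics/top0.png

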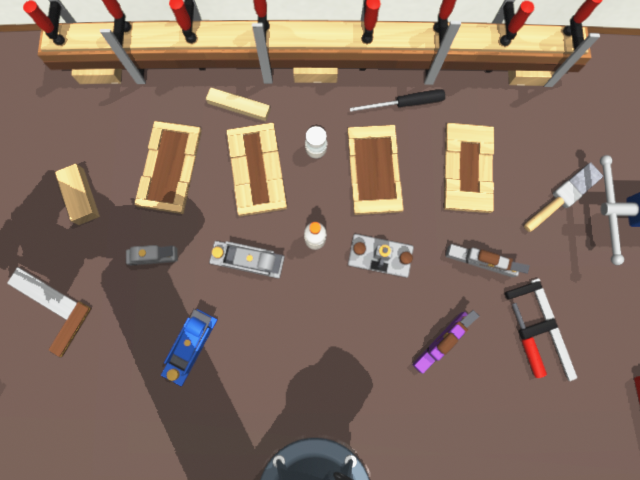

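View pics/scene0.png

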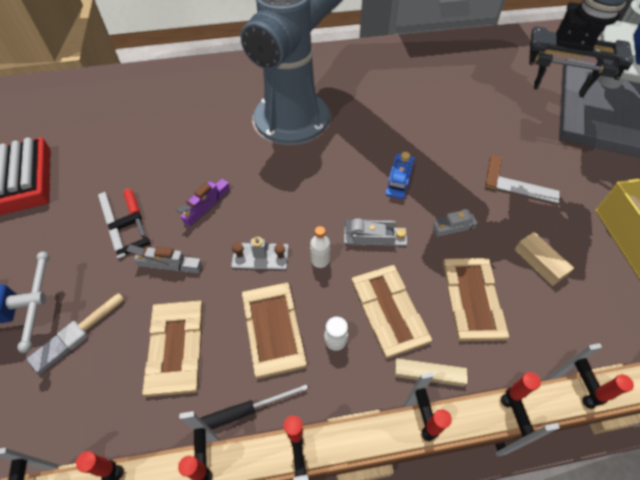

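The top view has trays at about (168,167), (257,168), (375,168) and (470,167). The planes are at (151,255) bullnose, (247,258) block, (381,255) router and (485,260) shoulder. The jar is at (316,140) and the glue at (315,235); the blue and purple ones are look-alikes. Next I measure each one from the depth clouds.

```bash
cat > h.py <<'E'
import numpy as np,cv2
from rig import imaging,status
def cloud(n,d):
    c=imaging.camera_params(n);K=c["intrinsics"];M=np.linalg.inv(c["camera_from_world"])
    h,w=d.shape;u,v=np.meshgrid(np.arange(w),np.arange(h))
    a=(u-K[0,2])/K[0,0];b=(v-K[1,2])/K[1,1];x,y=a,b
    for _ in range(5):
        s=1+c["k1"]*(x*x+y*y);x,y=a/s,b/s
    P=np.stack([x*d,-y*d,-d,np.ones_like(d)],-1)@M.T
    P=P[...,:3];P[d<=0]=np.nan;return P
def rect(P,c,r,z0,z1):
    """min-area rectangle of points within r of c and z0<z<z1 -> centre, long, wide, yaw of the long side"""
    q=P.reshape(-1,3);q=q[(np.hypot(q[:,0]-c[0],q[:,1]-c[1])<r)&(q[:,2]>z0)&(q[:,2]<z1)]
    if len(q)<8:return None
    b=cv2.boxPoints(cv2.minAreaRect(q[:,:2].astype(np.float32)*1000));e,f=b[1]-b[0],b[2]-b[1]
    L,W=(e,f) if np.hypot(*e)>np.hypot(*f) else (f,e)
    yaw=np.degrees(np.arctan2(L[1],L[0]));yaw=(yaw+90)%180-90
    return np.round([*b.mean(0),np.hypot(*L),np.hypot(*W),yaw],1),len(q),np.round(1000*np.percentile(q[:,2],98),1)
E
python3 - <<'E'
from h import *
D={n:np.load(n+"0.npz") for n in("top","scene")};C={n:cloud(n,D[n]["d"]) for n in D}
T=C["top"]
print("bench z",[np.nanmedian(T[y,x,2]) for y,x in((300,250),(210,310),(320,380))])
S=C["scene"].reshape(-1,3)
for k,(u,v),r,z0,z1 in [("tray1",(148,167),.115,.013,.024),("tray2",(236,168),.115,.013,.024),("tray3",(357,168),.115,.013,.024),("tray4",(451,167),.115,.013,.024),
 ("bull",(151,255),.075,.006,.08),("block",(247,258),.09,.006,.08),("router",(381,255),.085,.006,.08),("should",(485,260),.1,.006,.08),("jar",(316,140),.04,.03,.09),("glue",(315,235),.04,.03,.13)]:
    c=T[v,u]
    if k[:4]=="tray":
        uu={"tray1":168,"tray2":257,"tray3":375,"tray4":470}[k]; c=T[v,uu]
    print(k,np.round(c*1000));[print("   ",n,rect(C[n],c,r,z0,z1)) for n in C]
E
```

```text
bench z [np.float64(-0.003597371318082021), np.float64(-3.3250306393450835e-05), np.float64(0.00046157972774152345)]
tray1 [623. 297.   8.]
    top (array([624. , 296.9, 181.5,  97.3,  -9.1], dtype=float32), 1459, np.float64(19.0))
    scene (array([625. , 295. , 182.4,  98.5,  -9. ], dtype=float32), 1449, np.float64(19.9))
tray2 [620. 116.   9.]
    top (array([636.7,  86.2, 205.8, 164.8,   9.7], dtype=float32), 1966, np.float64(19.6))
    scene (array([636. ,  90.9, 204.6, 154.9,   8.7], dtype=float32), 2001, np.float64(20.5))
tray3 [ 622. -122.    7.]
    top (array([617.3, -90.3, 181.6, 155.5,   4. ], dtype=float32), 1410, np.float64(19.2))
    scene (array([618.9, -96.7, 182. , 144.1,   3.5], dtype=float32), 1562, np.float64(20.0))
tray4 [ 626. -317.    5.]
    top (array([ 623.5, -312.9,  180.7,   96.7,   -4.2], dtype=float32), 2126, np.float64(18.9))
    scene (array([ 624.9, -314.3,  181.1,   98.4,   -4. ], dtype=float32), 2641, np.float64(20.5))
bull [437. 306.  48.]
    top (array([441.6, 316. ,  98.9,  27.4, -86. ], dtype=float32), 806, np.float64(49.7))
    scene (array([
[... 442 characters left out ...]
 133.8,  112.9,  -62.2], dtype=float32), 1445, np.float64(65.5))
should [ 426. -316.   59.]
    top (array([ 407.8, -333. ,  136.1,  133. ,   13. ], dtype=float32), 1356, np.float64(60.9))
    scene (array([ 402.7, -317.8,  162.9,  153.4,   48.3], dtype=float32), 1388, np.float64(62.8))
jar [654.  -2.  73.]
    top (array([661.6,  -1.5,  40.4,  38.4, -34.4], dtype=float32), 464, np.float64(74.4))
    scene (array([666.7,  -2.3,  40.2,  39.7, -41.2], dtype=float32), 534, np.float64(75.3))
glue [467.  -1.  88.]
    top (array([473.1,   0.7,  39.6,  37.1,  76.1], dtype=float32), 438, np.float64(116.1))
    scene (array([482.1,  -2.1,  38.3,  31.7,  79.7], dtype=float32), 515, np.float64(117.7))
```

```bash
python3 - <<'E'
from h import *
D={n:np.load(n+"0.npz") for n in("top","scene")};C={n:cloud(n,D[n]["d"]) for n in D}
for k,c,r in(("t2",(.620,.116),.1035),("t3",(.622,-.121),.1035)):
    for n in C: print(k,n,rect(C[n],c,r,.013,.024))
for k,c in(("t1",(.6245,.296)),("t2",(.62,.116)),("t3",(.62,-.121)),("t4",(.624,-.3135))):
    # recess width across mid length-ish: dark-floor pixels by colour
    P=C["top"];p=D["top"]["p"].astype(int)
    m=(P[...,2]>-.002)&(P[...,2]<.012)&(np.hypot(P[...,0]-c[0],P[...,1]-c[1])<.088)&(p[...,0]-p[...,2]>45)&(p.sum(-1)<300)
    m=cv2.morphologyEx(m.astype(np.uint8),cv2.MORPH_OPEN,np.ones((3,3)))
    l,L=cv2.connectedComponents(m)[0:2]
    i=1+np.argmax(np.bincount(L.ravel())[1:]);Q=P.copy();Q[L!=i]=np.nan
    print(k,"recess",rect(Q,c,.1,-.01,.02))
for n in C:
  P=C[n];print("sh",n,rect(P,(.427,-.316),.06,.03,.08),rect(P,(.427,-.325),.082,.012,.08))
p=cv2.resize(D["top"]["p"][215:305,400:560,::-1],None,fx=5,fy=5,interpolation=2);cv2.imwrite("pics/sh.png",p)
E
```

```text
t2 top (array([624. ,  90.8, 182.3, 151.5,   9.7], dtype=float32), 1903, np.float64(19.0))
t2 scene (array([620.2, 117.7, 181.5,  97.3,   8.9], dtype=float32), 1968, np.float64(20.0))
t3 top (array([ 619.3, -119.4,  182. ,   96.7,    3.7], dtype=float32), 1396, np.float64(19.1))
t3 scene (array([ 620.3, -120.6,  182. ,   96.2,    3.5], dtype=float32), 1557, np.float64(20.0))
t1 recess (array([625.4, 297.4, 150.1,  55.8, -10.2], dtype=float32), 1622, np.float64(11.2))
t2 recess (array([621.5, 119.5, 145.2,  29.1,   9.4], dtype=float32), 950, np.float64(11.2))
t3 recess (array([ 621.9, -121.6,  128. ,   70.9,    3.2], dtype=float32), 1650, np.float64(11.1))
t4 recess (array([ 626.6, -310.4,  102.2,   28.2,   -5.2], dtype=float32), 585, np.float64(11.3))
sh top (array([ 429.4, -333.6,   86.9,   22.7,   74.2], dtype=float32), 623, np.float64(61.7)) (array([ 426.9, -331.1,  151.7,   61.3,   55.2], dtype=float32), 1191, np.float64(61.3))
sh scene (array([ 434. , -323.9,  107.4,   25.5,   72.1], dtype=float32), 597, np.float64(63.6)) (array([ 429.5, -333. ,  153.3,   62.8,   54.7], dtype=float32), 1205, np.float64(62.9))
```

View pics/sh.png

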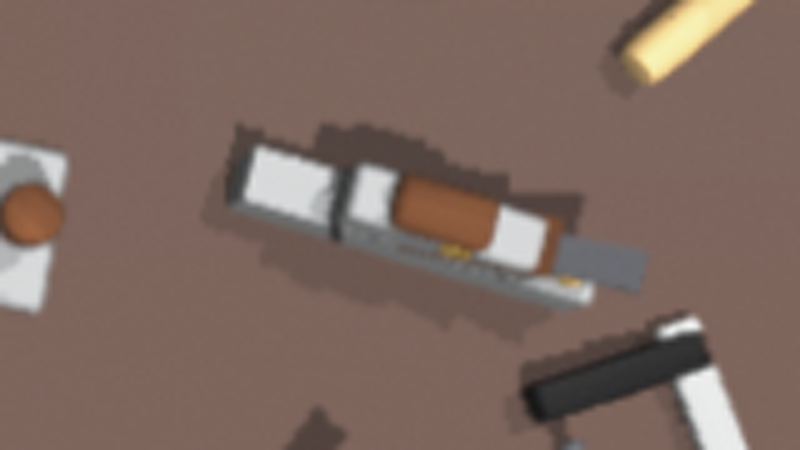

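The crop shows the shoulder plane's body from (240,180) to (590,290), with its iron sticking out to (640,270). The clamp jaw is close by at (530,400). Recess widths confirm the trays: t1 is block, t2 shoulder, t3 router and t4 bullnose.

```bash
cat >> h.py <<'E'
def plan(x,y,z,yawy=None):
    """print total shift in the present tool axes and roll to reach a TCP pose (mm, deg; yawy = direction of the finger line)"""
    from scipy.spatial.transform import Rotation as R
    o=status.get_obs();M=R.from_quat(o["tool_rot"]).as_matrix()
    d=M.T@(np.array([x,y,z])/1000-o["position"])
    yc=np.degrees(np.arctan2(M[1,1],M[0,1]));s=f"t={o['time']:.1f} pos={np.round(o['position']*1000,1)} yawy={yc:.1f} q6={o['q'][5]:.2f} w={o['grip_width']*1000:.1f} shift={np.round(d,4)} n={np.abs(d).max()/.05:.1f}"
    if yawy is not None:
        q1=np.degrees(np.arctan2(y,x));c=[yawy+k*180 for k in(-2,-1,0,1,2)];t=min(c,key=lambda a:abs(a-q1))
        r=np.radians((yc-t+180)%360-180);s+=f" roll={r:.3f} n={abs(r)/.17:.1f}"
        # shift in axes after rolling
        Mr=M@R.from_rotvec([0,0,r]).as_matrix();s+=f" shift_after_roll={np.round(Mr.T@(np.array([x,y,z])/1000-o['position']),4)}"
    print(s)
E
python3 - <<'E'
from h import *
D=np.load("top0.npz");P=cloud("top",D["d"]).reshape(-1,3)
a=np.radians(74.2-180);e=np.array([np.cos(a),np.sin(a)]);n=np.array([-e[1],e[0]])
q=P[:,:2]-[.4294,-.3336];s=q@e*1000;t=q@n*1000
m=(abs(s)<110)&(abs(t)<22)&(P[:,2]>.006)
for lo,hi in((6,12),(12,18),(18,24),(24,30),(30,45),(45,65)):
    k=m&(P[:,2]*1000>lo)&(P[:,2]*1000<hi);print(lo,k.sum(),np.round(np.percentile(s[k],[1,5,95,99]),1),np.round(np.percentile(t[k],[1,5,50,95,99]),1))
plan(441.5,316,150,4)
E
```

```text
6 72 [-77.8 -77.  105.3 108.9] [-18.1 -13.2 -10.    1.7  10.1]
12 99 [-77.5 -76.6 108.2 109. ] [-21.7 -20.3 -10.8  -7.2   4.3]
18 105 [-77.4 -77.1  51.1  55.5] [-11.9 -11.1  -8.8   9.8  11.5]
24 225 [-76.6 -74.9  55.2  58.9] [-11.2 -10.4  -3.2  10.3  11.3]
30 110 [-43.3 -42.7  43.3  51.1] [-11.2 -11.1  -9.5   6.4  10.4]
45 644 [-42.1 -38.3  60.8  65.8] [-10.8  -9.5  -1.    9.1  10.8]
t=0.1 pos=[272.4 561.8 221.7] yawy=64.1 q6=-0.18 w=86.8 shift=[-0.2594 -0.1472  0.0719] n=5.2 roll=1.049 n=6.2 shift_after_roll=[-0.2569  0.1516  0.0719]
```

arm_command(deltas=[1, -0.043, -0.0245, 0.012, 0, 1, -0.043, -0.0245, 0.012, 0, 1, -0.043, -0.0245, 0.012, 0, 1, -0.043, -0.0245, 0.012, 0, 1, -0.043, -0.0245, 0.012, 0, 1, -0.044, -0.0245, 0.012, 0, 1, 0, 0, 0, 0.175, 1, 0, 0, 0, 0.175, 1, 0, 0, 0, 0.175, 1, 0, 0, 0, 0.175, 1, 0, 0, 0, 0.175, 1, 0, 0, 0, 0.175])

```text
time: 1.6
position: [0.4413, 0.3168, 0.1502]
tool_rot: [0.684, 0.729, -0.0, -0.0]
ft_force: [-0.4, -0.6, -0.0]
grip_width: 0.0869
grip_force: 0.0
```

```bash
python3 - <<'E'
from h import *
plan(441.5,316,10,4)
p,d=imaging.camera("scene");cv2.imwrite("pics/b1.png",p[...,::-1]);P=cloud("scene",d)
for r,z0,z1 in((.06,.01,.046),(.06,.03,.055),(.065,.015,.055)): print(rect(P,(.4415,.316),r,z0,z1))
P=cloud("scene",np.load("scene0.npz")["d"]);
for r,z0,z1 in((.06,.01,.046),(.06,.03,.055),(.065,.015,.055)): print(rect(P,(.4415,.316),r,z0,z1))
P=cloud("top",np.load("top0.npz")["d"]);
for r,z0,z1 in((.06,.01,.046),(.06,.03,.055),(.065,.015,.055)): print(rect(P,(.4415,.316),r,z0,z1))
E
```

```text
t=1.6 pos=[441.3 316.8 150.2] yawy=3.6 q6=0.35 w=86.9 shift=[-0.0008  0.0002  0.1402] n=2.8 roll=-0.007 n=0.0 shift_after_roll=[-0.0008  0.0002  0.1402]
(array([443.1, 313.6,  97.1,  29.7, -85.6], dtype=float32), 517, np.float64(45.7))
(array([443.4, 306.7,  84.2,  29.2, -86. ], dtype=float32), 424, np.float64(51.3))
(array([443. , 313.4,  97.6,  29.2, -86. ], dtype=float32), 655, np.float64(51.0))
(array([443.3, 314.1,  98.1,  29.9, -86.8], dtype=float32), 516, np.float64(45.8))
(array([443.4, 305.8,  83.7,  29.4, -87. ], dtype=float32), 433, np.float64(51.7))
(array([443.3, 313.6,  99.2,  29.8, -86.8], dtype=float32), 652, np.float64(50.6))
(array([441.6, 316.4,  98.2,  27.4, -86. ], dtype=float32), 566, np.float64(45.9))
(array([442.1, 308.3,  83.5,  26.6, -85.8], dtype=float32), 576, np.float64(50.2))
(array([441.6, 316. ,  98.9,  27.4, -86. ], dtype=float32), 752, np.float64(49.7))
```

arm_command(deltas=[0.2, -0.0015, 0.001, 0.03, 0, 0.2, 0, 0, 0.04, 0, 0.2, 0, 0, 0.04, 0, 0.2, 0, 0, 0.02, 0, 0.2, 0, 0, 0.01, 0, 0.2, 0, 0, 0, 0, -1, 0, 0, 0, 0, -1, 0, 0, 0, 0, -1, 0, 0, 0, 0, -1, 0, 0, 0, 0, -1, 0, 0, 0, 0, -1, 0, 0, 0, 0], newtons=35)

```text
time: 3.15
position: [0.443, 0.3157, 0.0112]
tool_rot: [0.682, 0.731, 0.0, 0.0]
ft_force: [-0.2, -0.5, 5.9]
grip_width: 0.0275
grip_force: 34.9
```

arm_command(deltas=[-1, 0, 0, -0.01, 0, -1, 0, 0, -0.03, 0, -1, 0, 0, -0.04, 0, -1, 0, 0, -0.04, 0, -1, 0, 0, -0.03, 0, -1, 0, 0, -0.01, 0, -1, 0, 0, 0, 0])

```text
time: 4.03
position: [0.4425, 0.3154, 0.1705]
tool_rot: [0.682, 0.731, -0.0, 0.0]
ft_force: [0.3, 0.7, -3.2]
grip_width: 0.0277
grip_force: 34.9
```

```bash
python3 - <<'E'
from h import *
plan(624.3,-313.6,170,85.9)
p,d=imaging.camera("scene");cv2.imwrite("pics/b2.png",p[150:330,380:620,::-1].repeat(2,0).repeat(2,1))
E
```

```text
t=4.0 pos=[442.5 315.4 170.5] yawy=4.0 q6=0.34 w=27.7 shift=[-6.40e-01  1.38e-01  5.00e-04] n=12.8 roll=1.711 n=10.1 shift_after_roll=[2.263e-01 6.144e-01 5.000e-04]
```

View pics/b2.png

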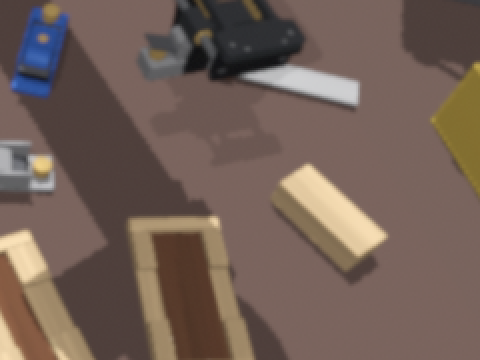

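arm_command(deltas=[-1, -0.029, 0.006, 0, 0, -1, -0.0567, 0.0122, 0, 0, -1, -0.0567, 0.0122, 0, 0, -1, -0.0567, 0.0122, 0, 0, -1, -0.0567, 0.0122, 0, 0, -1, -0.0567, 0.0122, 0, 0, -1, -0.0567, 0.0122, 0, 0, -1, -0.0567, 0.0122, 0, 0, -1, -0.0567, 0.0122, 0, 0, -1, -0.0567, 0.0122, 0, 0, -1, -0.0567, 0.0122, 0, 0, -1, -0.044, 0.01, 0, 0])

```text
time: 5.58
position: [0.6238, -0.3155, 0.1675]
tool_rot: [0.683, 0.731, -0.0, -0.002]
ft_force: [1.1, 0.8, -2.4]
grip_width: 0.0281
grip_force: 34.9
```

arm_command(deltas=[-1, 0, 0, 0, 0.09, -1, 0, 0, 0, 0.17, -1, 0, 0, 0, 0.17, -1, 0, 0, 0, 0.17, -1, 0, 0, 0, 0.17, -1, 0, 0, 0, 0.17, -1, 0, 0, 0, 0.17, -1, 0, 0, 0, 0.17, -1, 0, 0, 0, 0.17, -1, 0, 0, 0, 0.17, -1, 0, 0, 0, 0.09, -1, 0, 0, 0, 0])

```text
time: 7.08
position: [0.6234, -0.3127, 0.1678]
tool_rot: [0.999, -0.035, -0.002, -0.001]
ft_force: [-0.5, 0.1, -2.8]
grip_width: 0.0278
grip_force: 34.9
```

```bash
python3 - <<'E'
from h import *
plan(624.3,-313.6,18,85.9)
for n in("top","scene"):
  P=cloud(n,imaging.camera(n)[1])
  print(rect(P,(.6243,-.3136),.075,.15,.212),rect(P,(.6243,-.3136),.075,.155,.185))
E
```

```text
t=7.1 pos=[ 623.4 -312.7  167.8] yawy=-94.0 q6=1.02 w=27.8 shift=[0.0016 0.0012 0.1498] n=3.0 roll=0.002 n=0.0 shift_after_roll=[0.0016 0.0012 0.1498]
None None
(array([ 643.2, -317.7,   59.8,   49.1,   -7.9], dtype=float32), 823, np.float64(208.0)) (array([ 644.1, -309.5,   63.1,   28.5,  -16.9], dtype=float32), 397, np.float64(183.8))
```

arm_command(deltas=[-1, 0.0016, 0.0012, 0.03, 0, -1, 0, 0, 0.04, 0, -1, 0, 0, 0.035, 0, -1, 0, 0, 0.015, 0, -1, 0, 0, 0, 0])

```text
time: 7.8
position: [0.6255, -0.3143, 0.0493]
tool_rot: [0.999, -0.035, -0.001, -0.001]
ft_force: [-0.0, 0.1, -3.2]
grip_width: 0.028
grip_force: 34.9
```

```bash
python3 - <<'E'
from h import *
plan(624.3,-313.6,19,85.9)
for n in("top","scene"):
  p,d=imaging.camera(n);P=cloud(n,d)
  print(rect(P,(.6243,-.3136),.075,.042,.06))
  if n=="scene":cv2.imwrite("pics/b3.png",cv2.resize(p[290:410,120:280,::-1],None,fx=4,fy=4))
E
```

```text
t=7.8 pos=[ 625.5 -314.3   49.3] yawy=-94.0 q6=1.02 w=28.0 shift=[-0.0011 -0.0006  0.0303] n=0.6 roll=0.002 n=0.0 shift_after_roll=[-0.0011 -0.0006  0.0303]
(array([ 597. , -311.2,   44.5,   38.7,   81.9], dtype=float32), 151, np.float64(59.9))
(array([ 658.7, -308. ,   53.3,   22.3,  -36.2], dtype=float32), 119, np.float64(59.8))
```

View pics/b3.png

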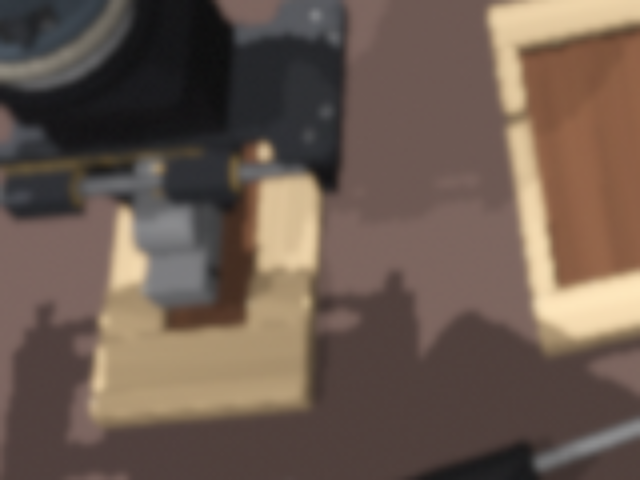

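arm_command(deltas=[-1, -0.001, -0.0006, 0.015, 0, -1, 0, 0, 0.008, 0, -1, 0, 0, 0.003, 0, -1, 0, 0, 0.003, 0, -1, 0, 0, 0.0015, 0, -1, 0, 0, 0, 0, -1, 0, 0, 0, 0])

```text
time: 8.78
position: [0.6253, -0.3142, 0.0203]
tool_rot: [0.999, -0.035, 0.0, 0.0]
ft_force: [0.3, -0.3, -3.4]
grip_width: 0.0278
grip_force: 34.9
```

```bash
python3 - <<'E'
from h import *
plan(624.3,-313.6,19,85.9)
for n in("top","scene"):
  p,d=imaging.camera(n);P=cloud(n,d)
  print(rect(P,(.6243,-.3136),.065,.022,.06))
  if n=="scene":cv2.imwrite("pics/b4.png",cv2.resize(p[290:410,120:280,::-1],None,fx=4,fy=4))
E
```

```text
t=8.8 pos=[ 625.3 -314.2   20.3] yawy=-94.0 q6=1.02 w=27.8 shift=[-0.001  -0.0005  0.0013] n=0.0 roll=0.001 n=0.0 shift_after_roll=[-0.001  -0.0005  0.0013]
(array([ 600. , -312.6,   51.6,   34.8,  -20.3], dtype=float32), 322, np.float64(57.3))
(array([ 648. , -322. ,   52.3,   47. ,  -16.9], dtype=float32), 464, np.float64(59.2))
```

View pics/b4.png

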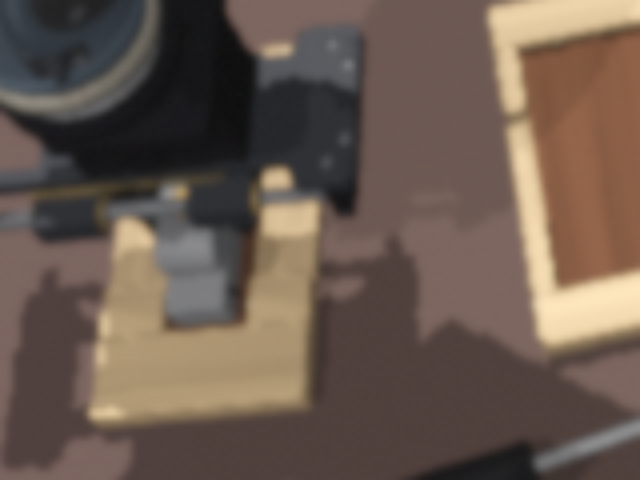

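The plane is inside the recess and about 1 mm above the floor, with the end at (235,320) clear of the rim. I'll seat it and release.

arm_command(deltas=[-1, 0, 0, 0.0012, 0, -1, 0, 0, 0, 0, -0.1, 0, 0, 0, 0, -0.1, 0, 0, 0, 0, -0.1, 0, 0, -0.01, 0, -0.1, 0, 0, -0.04, 0, 0.2, 0, 0, -0.05, 0, 0.2, 0, 0, -0.05, 0, 0.2, 0, 0, 0, 0])

```text
time: 10.0
position: [0.6284, -0.3163, 0.1758]
tool_rot: [0.999, -0.035, 0.005, 0.004]
ft_force: [-0.4, -0.9, -0.3]
grip_width: 0.0513
grip_force: 0.0
```

```bash
python3 - <<'E'
from h import *
plan(431.5,-326.4,150,74.2-90)
E
```

```text
t=10.0 pos=[ 628.4 -316.3  175.8] yawy=-94.0 q6=1.02 w=51.3 shift=[-0.196   0.0237  0.0238] n=3.9 roll=-1.365 n=8.0 shift_after_roll=[-0.0632 -0.187   0.0238]
```

arm_command(deltas=[0.2, -0.048, 0.006, 0, 0, 0.2, -0.05, 0.006, 0, 0, 0.2, -0.05, 0.006, 0, 0, 0.2, -0.048, 0.006, 0, 0, 0.2, 0, 0, 0.005, -0.17, 0.2, 0, 0, 0.005, -0.17, 0.2, 0, 0, 0.005, -0.17, 0.2, 0, 0, 0.005, -0.17, 0.2, 0, 0, 0.005, -0.17, 0.2, 0, 0, 0, -0.17, 0.2, 0, 0, 0, -0.17, 0.2, 0, 0, 0, -0.17])

```text
time: 11.5
position: [0.4276, -0.3239, 0.1435]
tool_rot: [0.797, 0.603, -0.0, -0.001]
ft_force: [-0.1, 0.4, -0.2]
grip_width: 0.0521
grip_force: 0.0
```

```bash
python3 - <<'E'
from h import *
plan(431.5,-326.4,12,74.2-90)
for n in("top","scene"):
  p,d=imaging.camera(n);P=cloud(n,d);np.savez(n+"1.npz",p=p,d=d)
  print("bull",rect(P,(.6243,-.3136),.065,.022,.07))
  print("sh",rect(P,(.4315,-.3264),.06,.035,.07))
  for pt in((624.3,-313.6),): pass
  q=P.reshape(-1,3);m=(np.hypot(q[:,0]-.6243,q[:,1]+.3136)<.03)&(q[:,2]>.03);print("bull top z",np.percentile(q[m,2],95))
E
```

```text
t=11.5 pos=[ 427.6 -323.9  143.5] yawy=-15.8 q6=-0.58 w=52.1 shift=[-0.0014  0.0046  0.1315] n=2.6 roll=0.000 n=0.0 shift_after_roll=[-0.0014  0.0046  0.1315]
bull None
sh NoneTraceback (most recent call last):
  File "<stdin>", line 8, in <module>
    return _quantile_unchecked(
        a, q, axis, out, overwrite_input, method, keepdims, weights)
    return _ureduce(a,
                    func=_quantile_ureduce_func,
    ...<5 lines>...
                    overwrite_input=overwrite_input,
                    method=method)
    r = func(a, **kwargs)
    result = _quantile(arr,
                       quantiles=q,
    ...<2 lines>...
                       out=out,
                       weights=wgt)
    slices_having_nans = np.isnan(arr[-1, ...])
                                  ~~~^^^^^^^^^
IndexError: index -1 is out of bounds for axis 0 with size 0
```

```bash
python3 - <<'E'
from h import *
p,d=imaging.camera("scene");P=cloud("scene",d)
print("bull",rect(P,(.6243,-.3136),.065,.022,.07))
print("scene now sh",rect(P,(.4315,-.3264),.06,.035,.07))
q3=cloud("scene",np.load("scene0.npz")["d"]).reshape(-1,3)
a=np.radians(74.2-180);e=np.array([np.cos(a),np.sin(a)]);n=np.array([-e[1],e[0]])
q=q3[:,:2]-[.4294,-.3336];s=q@e*1000;t=q@n*1000
for lo,hi in((10,18),(18,24),(24,30),(30,45),(45,65)):
    k=(abs(s)<85)&(abs(t)<18)&(q3[:,2]*1000>lo)&(q3[:,2]*1000<hi);print(lo,k.sum(),np.round(np.percentile(s[k],[1,5,95,99]),1),np.round(np.percentile(t[k],[1,5,50,95,99]),1))
E
```

```text
bull (array([ 631.8, -315. ,  110.7,   44.8,    7.6], dtype=float32), 981, np.float64(59.7))
scene now sh (array([ 429.6, -337.9,   96.9,   23.8,   72.7], dtype=float32), 578, np.float64(63.3))
10 129 [-77.5 -76.9  54.6  60.9] [-4.4  2.7 11.7 13.9 14.8]
18 89 [-77.  -76.5  56.6  62.7] [-4.4  4.  11.9 14.1 14.7]
24 248 [-76.9 -74.5  58.2  62.8] [-7.3 -6.   7.8 13.4 14.1]
30 181 [-56.8 -43.6  50.7  54.6] [-6.5 -3.  11.3 13.3 14.7]
45 537 [-42.2 -39.6  62.7  67.1] [-9.2 -7.3  3.8 12.6 13.5]
```

arm_command(deltas=[0.2, -0.0013, 0.0055, 0.025, 0, 0.2, 0, 0, 0.04, 0, 0.2, 0, 0, 0.04, 0, 0.2, 0, 0, 0.018, 0, 0.2, 0, 0, 0.008, 0, 0.2, 0, 0, 0, 0, -1, 0, 0, 0, 0, -1, 0, 0, 0, 0, -1, 0, 0, 0, 0, -1, 0, 0, 0, 0])

```text
time: 12.85
position: [0.4327, -0.327, 0.0133]
tool_rot: [0.799, 0.601, -0.0, 0.0]
ft_force: [-0.9, -0.8, 3.2]
grip_width: 0.0221
grip_force: 34.8
```

arm_command(deltas=[-1, 0, 0, 0, 0, -1, 0, 0, -0.01, 0, -1, 0, 0, -0.03, 0, -1, 0, 0, -0.04, 0, -1, 0, 0, -0.04, 0, -1, 0, 0, -0.03, 0, -1, 0, 0, -0.01, 0, -1, 0, 0, 0, 0])

```text
time: 13.85
position: [0.4325, -0.3266, 0.1725]
tool_rot: [0.799, 0.601, -0.0, -0.0]
ft_force: [-0.3, 0.3, -6.1]
grip_width: 0.0216
grip_force: 34.8
```

```bash
python3 - <<'E'
from h import *
plan(620.3,118,172,-81)
E
```

```text
t=13.8 pos=[ 432.5 -326.6  172.5] yawy=-16.1 q6=-0.57 w=21.6 shift=[0.4792 0.0572 0.0007] n=9.6 roll=-2.009 n=11.8 shift_after_roll=[-0.255   0.4097  0.0007]
```

arm_command(deltas=[-1, 0.025, 0.003, 0, 0, -1, 0.0535, 0.0064, 0, 0, -1, 0.0535, 0.0064, 0, 0, -1, 0.0535, 0.0064, 0, 0, -1, 0.0535, 0.0064, 0, 0, -1, 0.0535, 0.0064, 0, 0, -1, 0.0535, 0.0064, 0, 0, -1, 0.0535, 0.0064, 0, 0, -1, 0.0535, 0.0064, 0, 0, -1, 0.026, 0.003, 0, 0])

```text
time: 15.1
position: [0.6198, 0.1204, 0.1699]
tool_rot: [0.798, 0.602, -0.001, -0.002]
ft_force: [0.1, -0.2, -5.8]
grip_width: 0.0217
grip_force: 34.8
```

arm_command(deltas=[-1, 0, 0, 0, 0.11, -1, 0, 0, 0, 0.17, -1, 0, 0, 0, 0.17, -1, 0, 0, 0, 0.17, -1, 0, 0, 0, 0.17, -1, 0, 0, 0, 0.17, -1, 0, 0, 0, 0.17, -1, 0, 0, 0, 0, -1, 0, 0, 0, 0])

```text
time: 16.23
position: [0.6197, 0.1173, 0.1712]
tool_rot: [0.997, 0.081, -0.002, -0.0]
ft_force: [0.3, 0.3, -5.9]
grip_width: 0.0217
grip_force: 34.8
```

```bash
python3 - <<'E'
from h import *
plan(620.3,118,21,-80.8)
p,d=imaging.camera("scene");cv2.imwrite("pics/s1.png",p[...,::-1])
P=cloud("scene",d)
print("bull",rect(P,(.6243,-.3136),.045,.03,.09));q=P.reshape(-1,3)
e=np.array([np.cos(np.radians(-4.1)),np.sin(np.radians(-4.1))]);n=np.array([-e[1],e[0]]);w=q[:,:2]-[.6243,-.3136];s=w@e*1000;t=w@n*1000
for lo in(20,25,30,40,50):
  k=(abs(s)<58)&(abs(t)<25)&(q[:,2]*1000>lo)&(q[:,2]*1000<lo+(5 if lo<30 else 10));print(lo,k.sum(),np.round(np.percentile(s[k],[2,98]),1),np.round(np.percentile(t[k],[2,98]),1)) if k.sum() else 0
E
```

```text
t=16.2 pos=[619.7 117.3 171.2] yawy=-80.7 q6=1.42 w=21.7 shift=[ 0.0011 -0.0005  0.1502] n=3.0 roll=-3.140 n=18.5 shift_after_roll=[-0.0011  0.0005  0.1502]
bull (array([ 624.1, -315.5,   89.1,   29.8,   -4.1], dtype=float32), 818, np.float64(59.8))
20 63 [-50.2  56.3] [-14.5  20.8]
25 65 [-40.6  49.7] [-15.9  12.8]
30 212 [-41.4  49.4] [-14.1  12.6]
40 148 [-36.4  35.8] [-12.8  12.5]
50 504 [-45.2  33. ] [-14.9  12.1]
```

View pics/s1.png

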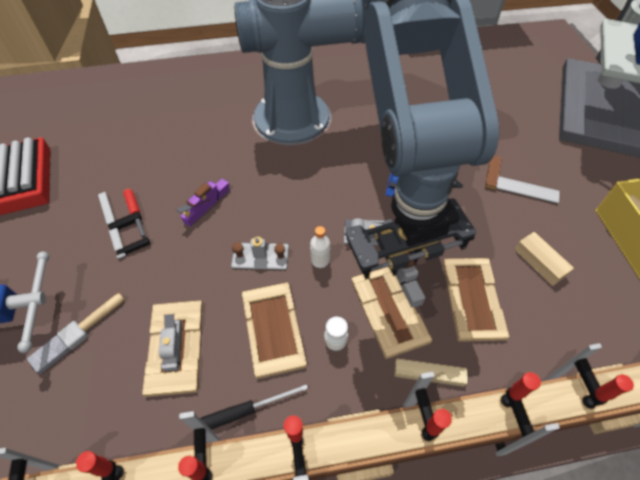

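The bullnose sits in its tray at (173,345), top at 58 mm as it should be. Jar (336,333) and glue (320,247) are standing, and the shoulder plane hangs over its tray.

arm_command(deltas=[-1, 0.001, -0.0005, 0.03, 0, -1, 0, 0, 0.04, 0, -1, 0, 0, 0.035, 0, -1, 0, 0, 0.02, 0, -1, 0, 0, 0.01, 0, -1, 0, 0, 0, 0, -1, 0, 0, 0, 0])

```text
time: 17.15
position: [0.6228, 0.118, 0.0392]
tool_rot: [0.997, 0.08, 0.001, 0.0]
ft_force: [0.5, 0.1, -6.4]
grip_width: 0.0217
grip_force: 34.8
```

```bash
python3 - <<'E'
from h import *
plan(620.3,118,21,-80.8)
p,d=imaging.camera("scene");cv2.imwrite("pics/s2.png",cv2.resize(p[250:370,320:480,::-1],None,fx=4,fy=4))
q=cloud("scene",d).reshape(-1,3)
a=np.radians(9.2);e=np.array([np.cos(a),np.sin(a)]);n=np.array([-e[1],e[0]]);w=q[:,:2]-[.6203,.118];s=w@e*1000;t=w@n*1000
for lo in(20,24,28,32,36):
  k=(s>30)&(s<100)&(abs(t)<22)&(q[:,2]*1000>lo)&(q[:,2]*1000<lo+4);print(lo,k.sum(),np.round(np.percentile(s[k],[2,98]),1),np.round(np.percentile(t[k],[2,98]),1)) if k.sum() else 0
E
```

```text
t=17.1 pos=[622.8 118.   39.2] yawy=-80.8 q6=1.42 w=21.7 shift=[-0.0025 -0.0004  0.0182] n=0.4 roll=3.141 n=18.5 shift_after_roll=[0.0025 0.0004 0.0182]
20 6 [38.2 88.8] [-17.4  13.4]
24 1 [71.7 71.7] [1.8 1.8]
28 14 [32.2 72.3] [-14.7   2.6]
32 23 [31.9 72.6] [-15.1   6.3]
36 14 [32.7 72.8] [-14.5   0.8]
```

View pics/s2.png

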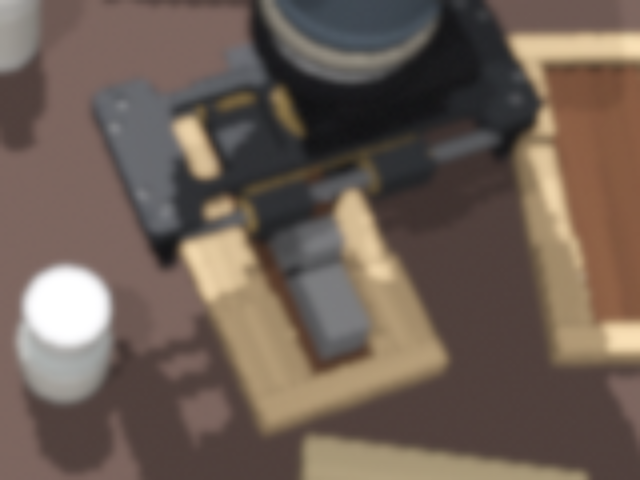

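arm_command(deltas=[-1, -0.0025, -0.0004, 0.005, 0, -1, 0, 0, 0.006, 0, -1, 0, 0, 0, 0])

```text
time: 17.58
position: [0.6183, 0.1179, 0.0262]
tool_rot: [0.997, 0.08, -0.001, -0.0]
ft_force: [-0.0, 0.6, -6.5]
grip_width: 0.0218
grip_force: 34.8
```

```bash
python3 - <<'E'
from h import *
plan(620.3,118,21,-80.8)
p,d=imaging.camera("scene");cv2.imwrite("pics/s3.png",cv2.resize(p[270:370,350:450,::-1],None,fx=5,fy=5,interpolation=2))
E
```

```text
t=17.6 pos=[618.3 117.9  26.2] yawy=-80.8 q6=1.42 w=21.8 shift=[0.002  0.0003 0.0051] n=0.1 roll=3.141 n=18.5 shift_after_roll=[-0.002  -0.0003  0.0051]
```

View pics/s3.png

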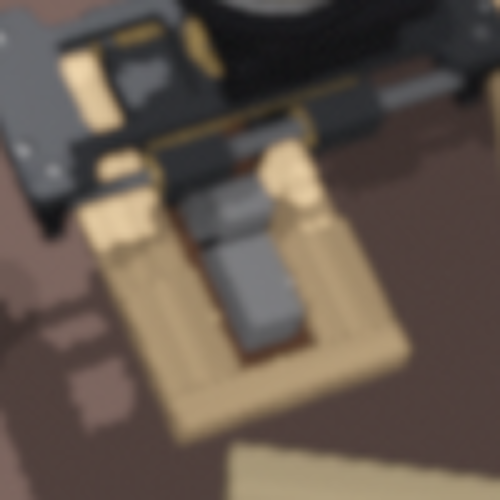

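The shoulder plane is inside the recess with room all round. I'll seat it and release.

arm_command(deltas=[-1, 0.001, 0, 0.003, 0, -1, 0, 0, 0.0015, 0, -1, 0, 0, 0, 0, -1, 0, 0, 0.001, 0, -1, 0, 0, 0, 0, -0.1, 0, 0, 0, 0, -0.1, 0, 0, 0, 0, -0.1, 0, 0, -0.01, 0, -0.1, 0, 0, -0.04, 0, 0.4, 0, 0, -0.05, 0, 0.4, 0, 0, -0.05, 0, 0.4, 0, 0, 0, 0])

```text
time: 19.12
position: [0.6238, 0.1183, 0.1777]
tool_rot: [0.997, 0.08, 0.006, 0.0]
ft_force: [0.6, 0.5, -1.0]
grip_width: 0.0583
grip_force: 0.0
```

```bash
python3 - <<'E'
from h import *
plan(436,132.5,150,-12)
E
```

```text
t=19.1 pos=[623.8 118.3 177.7] yawy=-80.8 q6=1.42 w=58.3 shift=[-0.1835 -0.044   0.0253] n=3.7 roll=-1.201 n=7.1 shift_after_roll=[-0.0252 -0.187   0.0253]
```

arm_command(deltas=[0.8, -0.046, -0.011, 0, 0, 0.8, -0.046, -0.011, 0, 0, 0.8, -0.046, -0.011, 0, 0, 0.8, -0.045, -0.011, 0, 0, 0.8, 0, 0, 0.005, -0.17, 0.8, 0, 0, 0.005, -0.17, 0.8, 0, 0, 0.005, -0.17, 0.8, 0, 0, 0.005, -0.17, 0.8, 0, 0, 0, -0.17, 0.8, 0, 0, 0, -0.17, 0.8, 0, 0, 0, -0.18, 0.8, 0, 0, 0, 0])

```text
time: 20.62
position: [0.4318, 0.1324, 0.1511]
tool_rot: [0.778, 0.628, -0.0, -0.0]
ft_force: [-0.1, -0.5, -0.0]
grip_width: 0.0783
grip_force: 0.0
```

```bash
python3 - <<'E'
from h import *
plan(436,132.5,10,-12)
for f in("now","0"):
  d=imaging.camera("scene")[1] if f=="now" else np.load("scene0.npz")["d"]
  P=cloud("scene",d);print("block",rect(P,(.436,.1325),.078,.012,.055),rect(P,(.436,.1325),.078,.02,.055))
  q=P.reshape(-1,3)
  if f=="now":
    print("sh",rect(P,(.6203,.118),.05,.035,.09))
    w=q[:,:2]-[.6203,.118];k=(np.hypot(*w.T)<.05)&(q[:,2]>.03)&(q[:,2]<.1);print("top",np.percentile(q[k,2],[90,99]))
E
```

```text
t=20.6 pos=[431.8 132.4 151.1] yawy=-12.2 q6=0.26 w=78.3 shift=[0.001  0.0042 0.1411] n=2.8 roll=-0.004 n=0.0 shift_after_roll=[0.001  0.0042 0.1411]
block (array([435.9, 131.6, 136.9,  49.7,  77. ], dtype=float32), 1126, np.float64(50.9)) (array([435.6, 130.3, 134.3,  49.5,  76.8], dtype=float32), 940, np.float64(51.3))
sh (array([620.6, 117.2,  99. ,  23.6,   7.8], dtype=float32), 648, np.float64(70.9))
top [0.06901169 0.07145254]
block (array([437.2, 131.9, 138.2,  48.4,  76.9], dtype=float32), 1121, np.float64(51.4)) (array([436.5, 129.9, 134.1,  48.4,  77.4], dtype=float32), 942, np.float64(51.5))
```

arm_command(deltas=[0.8, 0.001, 0.004, 0.03, 0, 0.8, 0, 0, 0.04, 0, 0.8, 0, 0, 0.04, 0, 0.8, 0, 0, 0.02, 0, 0.8, 0, 0, 0.01, 0, 0.8, 0, 0, 0, 0, -1, 0, 0, 0, 0, -1, 0, 0, 0, 0, -1, 0, 0, 0, 0, -1, 0, 0, 0, 0])

```text
time: 21.92
position: [0.4366, 0.1326, 0.0117]
tool_rot: [0.778, 0.629, 0.0, 0.0]
ft_force: [-0.2, -0.2, -0.8]
grip_width: 0.0457
grip_force: 0.0
```

arm_command(deltas=[-1, 0, 0, 0, 0, -1, 0, 0, -0.01, 0, -1, 0, 0, -0.03, 0, -1, 0, 0, -0.04, 0, -1, 0, 0, -0.04, 0, -1, 0, 0, -0.03, 0, -1, 0, 0, -0.01, 0, -1, 0, 0, 0, 0])

```text
time: 22.92
position: [0.436, 0.1326, 0.1713]
tool_rot: [0.778, 0.629, -0.0, -0.0]
ft_force: [0.1, 1.2, -5.2]
grip_width: 0.0447
grip_force: 35.0
```

```bash
python3 - <<'E'
from h import *
plan(624.5,296,172,80.9)
E
```

```text
t=22.9 pos=[436.  132.6 171.3] yawy=-12.1 q6=0.26 w=44.7 shift=[ 0.1993  0.1501 -0.0007] n=4.0 roll=-1.623 n=9.5 shift_after_roll=[-0.1603  0.1912 -0.0007]
```

arm_command(deltas=[-1, 0.024, 0.018, 0, 0, -1, 0.0438, 0.033, 0, 0, -1, 0.0438, 0.033, 0, 0, -1, 0.0438, 0.033, 0, 0, -1, 0.0438, 0.033, 0, 0, -1, 0, 0, 0, -0.09, -1, 0, 0, 0, -0.17, -1, 0, 0, 0, -0.17, -1, 0, 0, 0, -0.17, -1, 0, 0, 0, -0.17])

```text
time: 24.18
position: [0.623, 0.2953, 0.1674]
tool_rot: [0.482, 0.876, -0.002, -0.002]
ft_force: [0.5, -0.8, -4.1]
grip_width: 0.0448
grip_force: 35.0
```

arm_command(deltas=[-1, 0, 0, 0, -0.17, -1, 0, 0, 0, -0.17, -1, 0, 0, 0, -0.17, -1, 0, 0, 0, -0.17, -1, 0, 0, 0, -0.17, -1, 0, 0, 0, 0, -1, 0, 0, 0, 0])

```text
time: 25.05
position: [0.6239, 0.2956, 0.1694]
tool_rot: [0.082, 0.997, -0.001, -0.002]
ft_force: [0.2, -0.6, -4.1]
grip_width: 0.045
grip_force: 35.0
```

```bash
python3 - <<'E'
from h import *
plan(624.5,296,19.5,80.9)
E
```

```text
t=25.1 pos=[623.9 295.6 169.4] yawy=80.6 q6=-1.13 w=45.0 shift=[-0.001   0.0007  0.1498] n=3.0 roll=-0.005 n=0.0 shift_after_roll=[-0.001   0.0007  0.1498]
```

arm_command(deltas=[-1, -0.0005, 0.0005, 0.03, 0, -1, 0, 0, 0.04, 0, -1, 0, 0, 0.035, 0, -1, 0, 0, 0.02, 0, -1, 0, 0, 0.012, 0, -1, 0, 0, 0, 0, -1, 0, 0, 0, 0, -1, 0, 0, 0, 0])

```text
time: 26.05
position: [0.6264, 0.2967, 0.0359]
tool_rot: [0.081, 0.997, 0.0, 0.001]
ft_force: [0.8, -0.5, -4.5]
grip_width: 0.0449
grip_force: 35.0
```

```bash
python3 - <<'E'
from h import *
plan(624.5,296,19.5,80.9)
p,d=imaging.camera("scene");cv2.imwrite("pics/k3.png",cv2.resize(p[250:350,430:530,::-1],None,fx=5,fy=5,interpolation=2))
E
```

```text
t=26.1 pos=[626.4 296.7  35.9] yawy=80.7 q6=-1.13 w=44.9 shift=[ 0.0018 -0.001   0.0164] n=0.3 roll=-0.003 n=0.0 shift_after_roll=[ 0.0018 -0.001   0.0164]
```

View pics/k3.png

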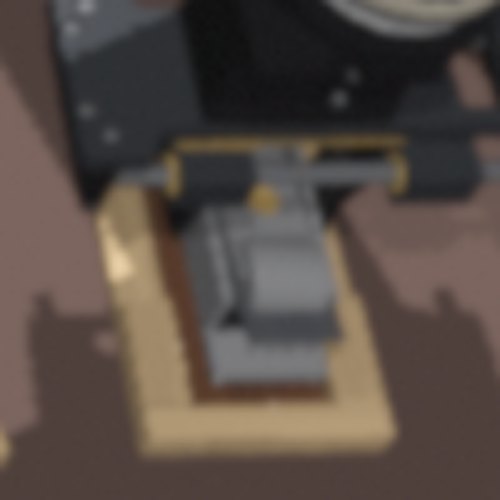

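arm_command(deltas=[-1, 0.001, -0.001, 0.006, 0, -1, 0, 0, 0.004, 0, -1, 0, 0, 0.003, 0, -1, 0, 0, 0, 0, -1, 0, 0, 0, 0])

```text
time: 26.72
position: [0.6244, 0.2956, 0.0213]
tool_rot: [0.081, 0.997, 0.0, 0.0]
ft_force: [0.2, 0.0, -4.2]
grip_width: 0.0449
grip_force: 35.0
```

```bash
python3 - <<'E'
from h import *
plan(624.5,296,19.5,80.9)
p,d=imaging.camera("scene");cv2.imwrite("pics/k4.png",cv2.resize(p[250:350,430:530,::-1],None,fx=5,fy=5,interpolation=2))
E
```

```text
t=26.7 pos=[624.4 295.6  21.3] yawy=80.7 q6=-1.13 w=44.9 shift=[-0.0001  0.0005  0.0018] n=0.0 roll=-0.003 n=0.0 shift_after_roll=[-0.0001  0.0005  0.0018]
```

View pics/k4.png

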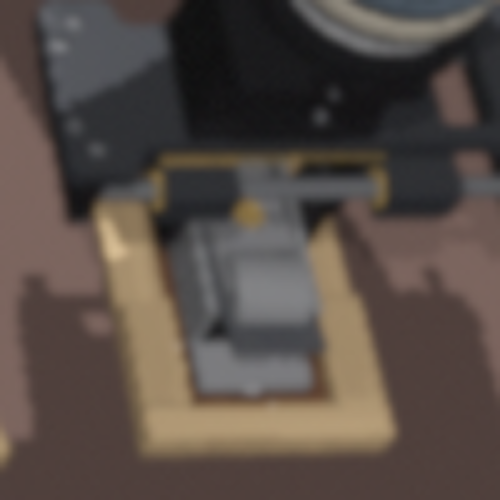

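The block plane is inside its recess with dark floor showing on three sides. I'll seat it and release.

arm_command(deltas=[-1, 0, 0, 0.001, 0, -1, 0, 0, 0.0008, 0, -1, 0, 0, 0, 0, -1, 0, 0, 0, 0, 0.4, 0, 0, 0, 0, 0.4, 0, 0, 0, 0, 0.4, 0, 0, -0.01, 0, 0.4, 0, 0, -0.04, 0, 0.4, 0, 0, -0.05, 0, 0.4, 0, 0, -0.05, 0, 0.4, 0, 0, 0, 0])

```text
time: 28.15
position: [0.628, 0.2968, 0.1764]
tool_rot: [0.081, 0.997, 0.002, 0.006]
ft_force: [0.7, -0.5, -0.1]
grip_width: 0.061
grip_force: 0.0
```

```bash
python3 - <<'E'
from h import *
plan(443,-127.5,170,-12)
P=cloud("scene",np.load("scene0.npz")["d"]);T=cloud("top",np.load("top0.npz")["d"])
for X in(P,T): print(rect(X,(.443,-.1275),.08,.004,.012),rect(X,(.443,-.1275),.028,.04,.057),rect(X,(.443,-.1275),.065,.03,.048))
E
```

```text
t=28.1 pos=[628.  296.8 176.4] yawy=80.7 q6=-1.13 w=61.0 shift=[ 0.1144 -0.4485  0.0026] n=9.0 roll=1.619 n=9.5 shift_after_roll=[-0.4535 -0.0928  0.0026]
(array([ 443.2, -130.4,  150.3,  147.6,   46.1], dtype=float32), 953, np.float64(11.7)) (array([ 443.4, -123.4,   37.7,   25.7,  -34.8], dtype=float32), 74, np.float64(56.7)) (array([ 438.8, -128.3,  114.1,   37.7,   79.2], dtype=float32), 303, np.float64(47.2))
(array([ 441.6, -125.7,  130.1,  122.2,   42.3], dtype=float32), 1368, np.float64(10.9)) (array([ 436.6, -126.6,   33.7,   30. ,  -10.8], dtype=float32), 87, np.float64(56.9)) (array([ 436.9, -126.1,  114.2,   35.3,   78. ], dtype=float32), 345, np.float64(45.6))
```

arm_command(deltas=[0.4, 0.006, -0.024, 0, 0, 0.4, 0.0128, -0.0505, 0, 0, 0.4, 0.0128, -0.0505, 0, 0, 0.4, 0.0128, -0.0505, 0, 0, 0.4, 0.0128, -0.0505, 0, 0, 0.4, 0.0128, -0.0505, 0, 0, 0.4, 0.0128, -0.0505, 0, 0, 0.4, 0.0128, -0.0505, 0, 0, 0.4, 0.0128, -0.0505, 0, 0, 0.4, 0.006, -0.0205, 0, 0])

```text
time: 29.4
position: [0.4377, -0.1306, 0.1693]
tool_rot: [0.082, 0.997, 0.0, -0.0]
ft_force: [0.4, 0.1, 0.1]
grip_width: 0.0607
grip_force: 0.0
```

arm_command(deltas=[0.4, 0, 0, 0, 0.09, 0.4, 0, 0, 0, 0.17, 0.4, 0, 0, 0, 0.17, 0.4, 0, 0, 0, 0.17, 0.4, 0, 0, 0, 0.17, 0.4, 0, 0, 0, 0.17, 0.4, 0, 0, 0, 0.17, 0.4, 0, 0, 0, 0.17, 0.4, 0, 0, 0, 0.17, 0.4, 0, 0, 0, 0.17, 0.4, 0, 0, 0, 0])

```text
time: 30.78
position: [0.4387, -0.1284, 0.1693]
tool_rot: [0.777, 0.63, -0.0, -0.0]
ft_force: [-0.7, 0.1, -0.6]
grip_width: 0.0608
grip_force: 0.0
```

```bash
python3 - <<'E'
from h import *
plan(442.5,-127.8,24,-11.8)
d=imaging.camera("scene")[1];P=cloud("scene",d);q=P.reshape(-1,3)
print("block",rect(P,(.6245,.296),.07,.024,.07));w=q[:,:2]-[.6245,.296];k=(np.hypot(*w.T)<.06)&(q[:,2]>.03);print(np.percentile(q[k,2],[90,98]))
for z0,z1 in((.004,.012),(.03,.048),(.05,.07)): print(rect(P,(.443,-.1275),.066,z0,z1))
E
```

```text
t=30.8 pos=[ 438.7 -128.4  169.3] yawy=-12.0 q6=-0.32 w=60.8 shift=[0.0014 0.0037 0.1453] n=2.9 roll=-0.003 n=0.0 shift_after_roll=[0.0014 0.0037 0.1453]
block (array([625.2, 293.3, 136.6,  46.6,  -9.2], dtype=float32), 1191, np.float64(58.8))
[0.05660069 0.05895005]
(array([ 448.3, -125.4,  121.1,  121.1,  -32.3], dtype=float32), 897, np.float64(11.7))
(array([ 440.1, -128.9,  115.3,   35.4,   78.7], dtype=float32), 298, np.float64(46.6))
(array([ 444.3, -128.5,   29.1,   23.9,   79.5], dtype=float32), 147, np.float64(69.0))
```

arm_command(deltas=[0.4, 0.001, 0.0045, 0.03, 0, 0.4, 0, 0, 0.04, 0, 0.4, 0, 0, 0.04, 0, 0.4, 0, 0, 0.027, 0, 0.4, 0, 0, 0.011, 0, 0.4, 0, 0, 0, 0, -1, 0, 0, 0, 0, -1, 0, 0, 0, 0, -1, 0, 0, 0, 0, -1, 0, 0, 0, 0, -1, 0, 0, 0, 0])

```text
time: 32.2
position: [0.4445, -0.129, 0.0218]
tool_rot: [0.778, 0.629, 0.0, 0.001]
ft_force: [0.8, -0.1, 0.2]
grip_width: 0.0201
grip_force: 35.0
```

arm_command(deltas=[-1, 0, 0, 0, 0, -1, 0, 0, -0.01, 0, -1, 0, 0, -0.03, 0, -1, 0, 0, -0.03, 0, -1, 0, 0, -0.01, 0, -1, 0, 0, 0, 0])

```text
time: 32.95
position: [0.4434, -0.1285, 0.1017]
tool_rot: [0.778, 0.629, -0.0, 0.0]
ft_force: [0.7, -0.0, -6.0]
grip_width: 0.0203
grip_force: 35.0
```

```bash
python3 - <<'E'
from h import *
plan(620,-120.2,100,-86.4)
E
```

```text
t=33.0 pos=[ 443.4 -128.5  101.7] yawy=-12.1 q6=-0.31 w=20.3 shift=[0.045  0.1709 0.0017] n=3.4 roll=1.297 n=7.6 shift_after_roll=[0.1768 0.0028 0.0017]
```

arm_command(deltas=[-1, 0.008, 0.031, 0, 0, -1, 0.013, 0.05, 0, 0, -1, 0.013, 0.05, 0, 0, -1, 0.011, 0.04, 0, 0, -1, 0, 0, 0, 0.1, -1, 0, 0, 0, 0.17, -1, 0, 0, 0, 0.17, -1, 0, 0, 0, 0.17, -1, 0, 0, 0, 0.17, -1, 0, 0, 0, 0.17, -1, 0, 0, 0, 0.17, -1, 0, 0, 0, 0.17])

```text
time: 34.45
position: [0.6184, -0.1198, 0.0986]
tool_rot: [0.999, 0.032, -0.003, -0.001]
ft_force: [-0.1, 0.4, -5.2]
grip_width: 0.0202
grip_force: 35.0
```

arm_command(deltas=[-1, 0, 0, 0.015, 0, -1, 0, 0, 0.025, 0, -1, 0, 0, 0.015, 0, -1, 0, 0, 0, 0, -1, 0, 0, 0, 0, -1, 0, 0, 0, 0])

```text
time: 35.2
position: [0.6212, -0.1208, 0.0475]
tool_rot: [0.999, 0.035, 0.001, 0.0]
ft_force: [-0.7, 0.7, -5.3]
grip_width: 0.0197
grip_force: 35.0
```

```bash
python3 - <<'E'
from h import *
plan(620,-120.2,29,-86.4)
p,d=imaging.camera("scene");cv2.imwrite("pics/r3.png",cv2.resize(p[270:390,220:340,::-1],None,fx=4,fy=4,interpolation=2))
P=cloud("scene",d);print(rect(P,(.620,-.120),.08,.026,.043),rect(P,(.620,-.120),.08,.045,.075))
E
```

```text
t=35.2 pos=[ 621.2 -120.8   47.5] yawy=-86.0 q6=1.13 w=19.7 shift=[-0.0012 -0.0007  0.0185] n=0.4 roll=0.007 n=0.0 shift_after_roll=[-0.0012 -0.0007  0.0185]
(array([ 649.4, -119.3,   65.3,   64.1,    4.3], dtype=float32), 818, np.float64(39.7)) (array([ 651.6, -113.1,   51.2,   43.2,   12.7], dtype=float32), 290, np.float64(72.9))
```

View pics/r3.png

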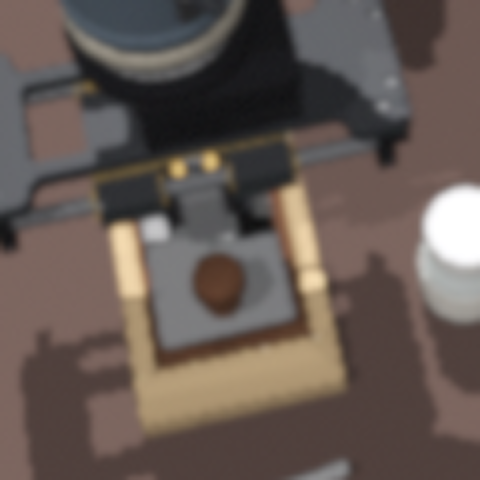

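The router's base (150–300, 235–350) is centred over the recess, and its knob is visible at (218,283). I'll lower it.

arm_command(deltas=[-1, -0.0006, -0.0005, 0.006, 0, -1, 0, 0, 0.005, 0, -1, 0, 0, 0.004, 0, -1, 0, 0, 0.001, 0, -1, 0, 0, 0, 0, -1, 0, 0, 0, 0])

```text
time: 36.0
position: [0.6199, -0.1201, 0.0307]
tool_rot: [0.999, 0.035, 0.0, 0.0]
ft_force: [0.1, -0.4, -6.1]
grip_width: 0.0199
grip_force: 35.0
```

```bash
python3 - <<'E'
from h import *
plan(620,-120.2,29,-86.4)
p,d=imaging.camera("scene");cv2.imwrite("pics/r4.png",cv2.resize(p[270:390,220:340,::-1],None,fx=4,fy=4,interpolation=2))
P=cloud("scene",d).reshape(-1,3);w=P[:,:2]-[.62,-.12];k=(w[:,0]>.035)&(w[:,0]<.055)&(abs(w[:,1]+.003)<.03)&(P[:,2]<.03);print("base top z",np.percentile(P[k,2],[10,50,90]))
E
```

```text
t=36.0 pos=[ 619.9 -120.1   30.7] yawy=-86.0 q6=1.13 w=19.9 shift=[0.0001 0.0001 0.0017] n=0.0 roll=0.007 n=0.0 shift_after_roll=[0.0001 0.0001 0.0017]
base top z [0.01550043 0.0183444  0.02071819]
```

arm_command(deltas=[-1, 0, 0, 0.0008, 0, -1, 0, 0, 0.0007, 0, -1, 0, 0, 0, 0, -1, 0, 0, 0, 0])

```text
time: 36.55
position: [0.62, -0.1201, 0.0298]
tool_rot: [0.999, 0.035, 0.0, 0.0]
ft_force: [-1.3, 1.6, 2.8]
grip_width: 0.0199
grip_force: 35.0
```

Contact with the floor: the force went from −6 to +2.8 N. Releasing and rising.

arm_command(deltas=[-0.2, 0, 0, 0, 0, -0.2, 0, 0, 0, 0, -0.2, 0, 0, 0, 0, -0.2, 0, 0, -0.01, 0, -0.2, 0, 0, -0.04, 0, -0.2, 0, 0, -0.05, 0, -0.2, 0, 0, -0.05, 0, 0, -0.05, 0, -0.03, 0, 0, -0.055, 0, 0, 0, 0, -0.055, 0, 0, 0, 0, -0.04, 0, 0, 0, 0, 0, 0, 0, 0])

```text
time: 38.05
position: [0.4173, -0.1332, 0.2096]
tool_rot: [0.999, 0.034, -0.001, -0.0]
ft_force: [-0.0, 0.2, -0.6]
grip_width: 0.0434
grip_force: 0.0
```

```bash
python3 - <<'E'
from h import *
o=status.get_obs();print(o["time"],o["position"])
p,d=imaging.camera("scene");cv2.imwrite("pics/end.png",p[...,::-1])
P=cloud("scene",d);q=P.reshape(-1,3)
for n,c,h in(("block",(.6245,.296),58),("sh",(.620,.118),68),("rout",(.62,-.12),71),("bull",(.6243,-.3136),58)):
  w=q[:,:2]-c;k=(np.hypot(*w.T)<.04)&(q[:,2]>.03)&(q[:,2]<.1);print(n,h,np.percentile(q[k,2],[90,98]))
E
```

```text
38.05 [ 0.4173071  -0.13315126  0.20959116]
block 58 [0.05017767 0.05790086]
sh 68 [0.06924186 0.07067794]
rout 71 [0.07384474 0.07853189]
bull 58 [0.05783049 0.06002032]
```

View pics/end.png

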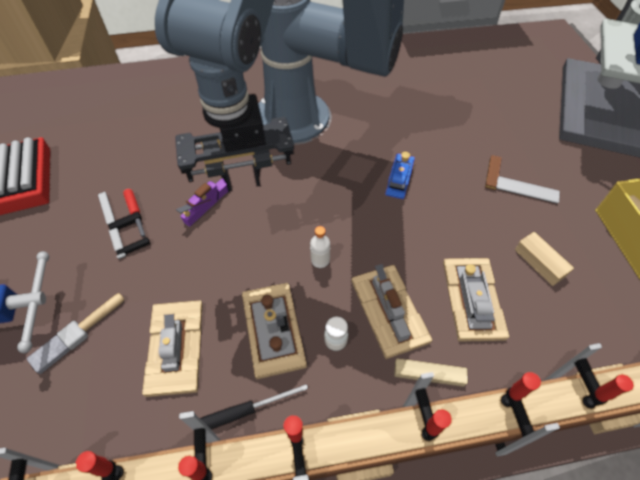

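All four planes sit in their trays at (173,345), (273,328), (390,305) and (478,298), and the jar and glue are standing. The router's 98th-percentile height reads a bit high, so I'll check its level before handing in.

```bash
python3 - <<'E'
from h import *
for n in("scene","top"):
  P=cloud(n,imaging.camera(n)[1]);q=P.reshape(-1,3)
  a=np.radians(3.6);e=np.array([np.cos(a),np.sin(a)]);m=np.array([-e[1],e[0]]);w=q[:,:2]-[.62,-.12];s=w@e*1000;t=w@m*1000
  for s0 in(-45,0,45):
    k=(abs(s-s0)<10)&(abs(t)<12)&(q[:,2]<.1);print(n,s0,"top",np.round(1000*np.percentile(q[k,2],[50,75,95]),1) if k.sum() else None)
  for s0 in(-50,50):
    for t0 in(-24,24):
      k=(abs(s-s0)<6)&(abs(t-t0)<5);print(" base",s0,t0,np.round(1000*np.median(q[k,2]),1) if k.sum() else None)
E
```

```text
scene -45 top [49.  51.1 52.9]
scene 0 top [72.2 73.7 77.6]
scene 45 top [49.2 50.8 52.8]
 base -50 -24 17.2
 base -50 24 17.3
 base 50 -24 17.1
 base 50 24 16.7
top -45 top [47.7 49.1 51.5]
top 0 top [70.  72.3 76.5]
top 45 top [47.1 49.5 51.3]
 base -50 -24 12.2
 base -50 24 15.4
 base 50 -24 15.4
 base 50 24 15.8
```

The router is level, with its base top at about 16–17 mm against the expected 16. Handing in.

```bash
python3 -c "
from rig import order;print(order.hand_in())"
```

```text
the job is handed in; nothing more can be done
None
```

I set all four planes sole down on the floors of their fitted trays, left the jar, glue bottle and look-alikes untouched, and handed the job in at about 38 s of robot time.

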